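Find and press the hidden release of the stall's flip-top till

TASK

Open the market stall's flip-top cash till: its release is a push plate sunk flush in the flat steel ledge that runs along the till's near side, somewhere around the middle. Feel along the ledge with light touches of the fingertips until you find the plate, press it down and let go, so that the lid springs up by itself and the coins can be reached. Nothing is to be grasped or lifted: keep the fingers off the lid, do not lean hard on the till, and leave the card reader, jar, scoop and bowl where they are.

Things in the scene. Friction and masses are not known exactly. Their poses are not given: they have to be found in the camera images.
- till: low grey steel cash till screwed to the counter, 244 (its x) x 400 (y) x 100 mm high. Origin: centre of its underside, z up, -x side towards the robot. Its level top is a rigid steel ledge 64 mm deep along the near side (x -124 to -60 mm, all of y), then the lid (x -58 to +111 mm), both 100 mm high. The ledge is plain but for the release plate
- ledge_mid (a point): middle of the ledge's top face (till x -92, y 0, z 100 mm), axes as the till's. The release is a well 40 mm (along x) by 56 mm (along y), filled by an aluminium plate 1.5 mm below the ledge. Its centre has x as this point, and y anywhere from 55 mm on one side to 55 mm on the other: not reported, to be felt for or seen (fine dark outline)
- release (a joint): how far the push plate is down, in m: 0 up, 0.005 fully down. The lid's catch lets go at about 0.0035. Spring: 2 N to start, about 4 N fully down; it comes up again when let go. To press it fully, fingertips go 6.5 mm below the ledge, wholly inside the well; half on the ledge they are stopped by it
- lid (a joint): lid hinge angle, rad: 0 shut and latched, 1.25 fully open. Axis along the till's y at the far edge of the lid (till x +111, z 100 mm); once the catch lets go, a spring swings the lid's near edge up and away from the robot in a second or two, and it stays open
- lid_panel: the steel lid, 169 x 398 x 4 mm, level with the ledge while shut; origin on the hinge line at its far edge, the plate reaching 170 mm from it to -x (towards the robot)
- card_reader: loose black card reader, 78 x 172 x 49 mm, lying on the counter in front of the till; origin: centre of its underside. Leave alone
- spice_jar: loose jar of orange spice with a red cap, 84 mm across, 145 mm high, standing beside the till; origin: centre of its underside. Leave alone
- scoop: loose aluminium scoop lying beside the till, about 205 mm long, 72 mm wide, 47 mm high; origin under the back of its blade (blade to +x, handle to -x). Leave alone
- sample_bowl: loose steel bowl, 110 mm across, 42 mm high, standing beside the till; origin: centre of its underside. Leave alone

How it is judged (in metres and radians):
On the way, in this order (a step that is already met when the one before it is completed fails the run):
1. the push plate is pressed down far enough to free the catch (value of joint release above 0.003 m), for 0.02 s.
2. the lid springs up (value of joint lid above 1 rad), for 0.2 s.
At the end, for the whole second after the job is handed in: the lid stands open by more than 1.1 rad and has stopped, the push plate is let go and back up to within 1 mm, and the card reader, jar, scoop and bowl stand upright within 30 mm of where they were (value of joint lid above 1.1 rad and velocity of joint lid below 0.05 rad/s and value of joint release below 0.001 m and distance of each of card_reader, spice_jar, scoop, sample_bowl from where it was at the start of the episode below 0.03 m and angle between each of card_reader, spice_jar, scoop, sample_bowl's own z axis and vertical below 0.2 rad); the robot touches nothing.
It fails at once if the fingers press, pry or lift the lid with more than 8 N (contact force between the fingers and lid_panel above 8 N).
It fails at once if the fingers lean on anything with more than 45 N (contact force between the fingers and anything else above 45 N).
It fails at once if the card reader, jar, scoop or bowl is shifted or carried more than 30 mm (distance of any of card_reader, spice_jar, scoop, sample_bowl from where it was at the start of the episode above 0.03 m).
It also fails if it takes over 48 s, if anything falls off the work surface, if the arm or the gripper's body presses on something with over 40 N, if the wrist force passes 120 N, or if a joint passes its speed limit or range.

ROBOT

A 6-joint arm with a two-finger parallel gripper is mounted at the origin on the work surface. World frame = base frame: x ahead of the robot, y to its left, z up, the work surface at z = 0. Lengths are in m, angles in degrees, forces in N, time in s.
With the tool pointing down it reaches from about 0.25 to 0.725 m from the base axis. Payload 9.7 kg.
Tool frame: the origin (TCP) lies midway between the tips of the shut fingers; the grasp point (between the pads) lies bot.grasp_offset behind it (bot.grasp_offset is the distance from the TCP to the grasp point, in m); x points along the fingers, y is the direction in which the jaws open and shut, and the axes are right-handed (so a half turn about x gives the same grasp; the last joint's range is limited). The gripper opens to 85 mm and grips with 20 to 120 N. Pads are 22 mm wide; open, the fingers measure 114 mm over their backs; the gripper's body (76 mm by 85 mm) begins 54 mm behind the grasp point. The pads swing forward as they close: fully open they stand 13 mm farther back than shut.
Start: joints at [-76.719, 4.979, 10.078, 95.1, 0, 90], TCP at [0.126, -0.535, 0.231] pointing down, gripper open.
Joint ranges: [-179.16, 179.16], [-48.56, 103.87], [-65.8, 70.77], [-126.05, 130.52], [-82.76, 87.17], [-180, 180]. Speed limits (degrees/s): [127.2, 127.2, 147.25, 180, 180, 180].

INTERFACE

Orientations are given as [roll, pitch, yaw] about the fixed x, y, z axes, in that order (R = Rz(yaw) Ry(pitch) Rx(roll)).
In Python, from workcell import status, camera, bot gives the robot as it stands.
- The arm moves only by the shell command python3 -m jog 'ROWS' [OPENING] [FORCE]. ROWS is text: rows parted by semicolons, each of 4 numbers parted by spaces: the shift along the tool's x, y, z in mm, then the turn about the tool's x in degrees. A call has exactly 8 rows; each row is the pose to reach, as a shift and turn from the pose commanded when the call began, along the tool's axes at that moment; what a row does not reach only later rows make up. A row lasts 1/8 s, in which the tool goes at most 62.5 mm and 10.7 degrees, less where a joint would pass 70% of its speed; a pose out of reach is approached as far as the arm can. A call with a gripper value outside its range is refused whole. OPENING is the opening, from 0 (shut) to 1 (fully open), set as the call begins (- or left out, the last holds). The fingers move at their own pace and stop on an object; FORCE is the grip in N (left out, the last holds). Time passes only in rows, so rows that repeat a pose let the fingers close, or fill a call up. It gives the time, the measured TCP pose, the force and the opening at its end, in the units of the state.
- status.get_obs(): the state, without advancing time (a new reading comes with each control period).
- camera(name): name is "side" or "top"; returns a dict with "color" (420x560x3 uint8, red, green, blue), "vfov" (degrees; the focal length in pixels is half the picture's height over the tangent of half this angle, whatever the lens; pixels are square), "cx", "cy" (the principal point, pixels), "rvec" (rotation vector, rad) and "tvec" (3), from world to camera coordinates, as OpenCV has them. Camera axes: x right, y down, z forward; pixel columns grow to the right and rows downward; lengths in m; the calibration is good to about 2 mm. A picture is of the moment at which its call begins. There is no depth.
- bot.job_done(): hands the job in, once; it reports no verdict.
The state is a dict: "time": time; "q": joint angles; "qd": joint speeds; "joint_efforts": joint torques, N m; "ee_pos": TCP position; "tcp_rot": TCP orientation; "wrist_force": force on the tool from outside, world axes, zero at the start; "torque": the same for the moment, N m; "opening": finger opening in m.
Only numpy, scipy, OpenCV 4.12 (cv2) and the standard library are available. Lean on these libraries where they do the work, as an engineer would, in place of code of your own. Each camera call takes 0.05 s, during which the arm holds its last target. There are 200 camera calls.

## Working session

There is one attempt and no reset: what is moved stays moved. The work goes in short steps, Python scripts to look and compute and a shell command to move; the robot and the scene stay as the last step left them, time stands still between calls to the robot, and variables do not carry over. Pictures are saved under pics/ and viewed, about 8 in all and at most 12, crops included, and the job is handed in when it is done.

```bash
mkdir -p pics; ls; python3 - <<'E'
from workcell import status,camera,bot
import cv2,pickle
o=status.get_obs()
print(o['time'],o['ee_pos'],o['tcp_rot'],o['opening'],o['wrist_force'],bot.grasp_offset)
for n in('side','top'):
    c=camera(n);pickle.dump(c,open(n+'.pkl','wb'));cv2.imwrite(f'pics/{n}0.png',c['color'][...,::-1])
    print(n,c['vfov'],c['cx'],c['cy'],c['rvec'],c['tvec'])
E
```

```text
pics
0.0 [ 0.12629417 -0.53507045  0.23055921] [-88.1483923   89.92223791 105.13300509] 0.08589209260709427 [-0.28694959  0.2083269  -0.06669022] 0.0187
side 54.42311323081662 276.57491853639675 215.41025852795676 [ 2.40100125 -0.35155088  0.13218474] [-0.52074203  0.21281142  0.77859076]
top 43.73780712481093 275.5456963315656 205.2116406851154 [ 2.18297395 -2.01286025  0.23515814] [-3.39894485e-04  5.85266288e-01  1.31690833e+00]
```

View pics/top0.png

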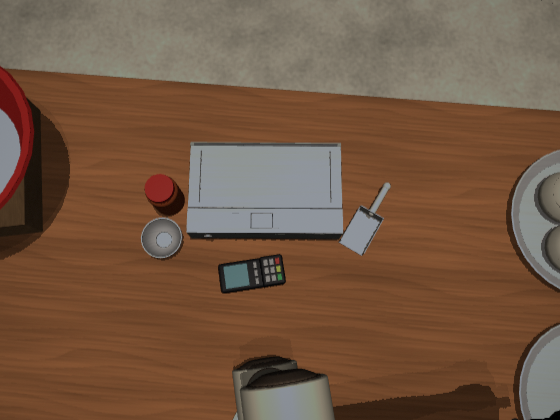

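View pics/side0.png

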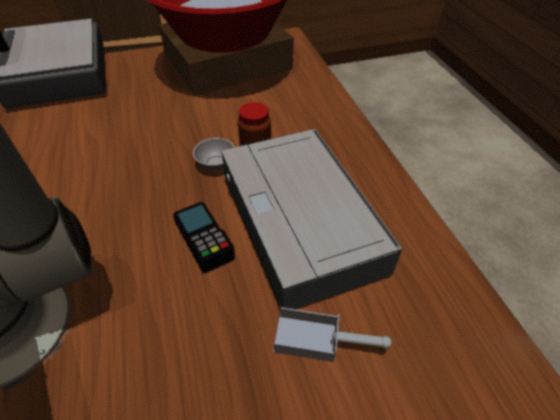

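The top view shows the till at about (188–342, 143–238), with the plate outline at about (261, 220). In the side view the plate is at about (261, 203). The card reader lies in front, the jar and bowl on the left, and the scoop on the right. I'll enlarge both views for exact picks.

```bash
python3 - <<'E'
import cv2,pickle,numpy as np
t=pickle.load(open('top.pkl','rb'))['color'];s=pickle.load(open('side.pkl','rb'))['color']
a=cv2.resize(t[135:245,180:350],None,fx=4.6,fy=4.6,interpolation=2)[...,::-1]
cv2.imwrite('pics/c1.png',a)
b=cv2.resize(s[120:310,210:400],None,fx=3.1,fy=3.1,interpolation=2)[...,::-1]
cv2.imwrite('pics/c2.png',b)
E
```

```text
(no output)
```

View pics/c1.png

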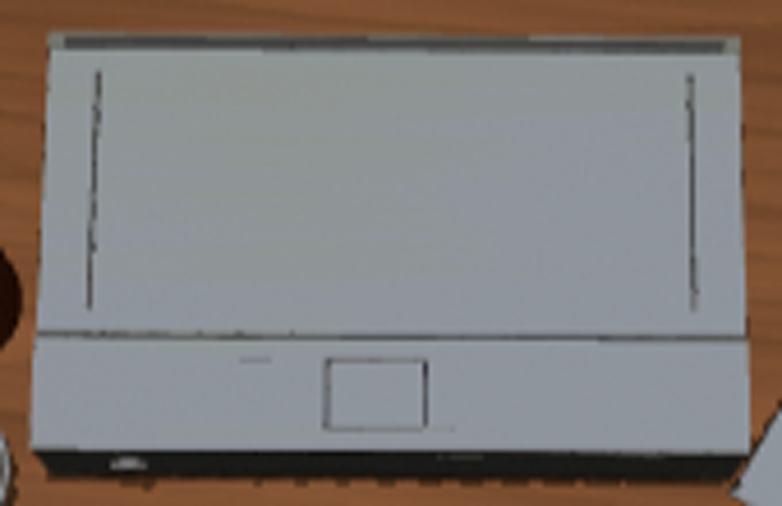

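View pics/c2.png

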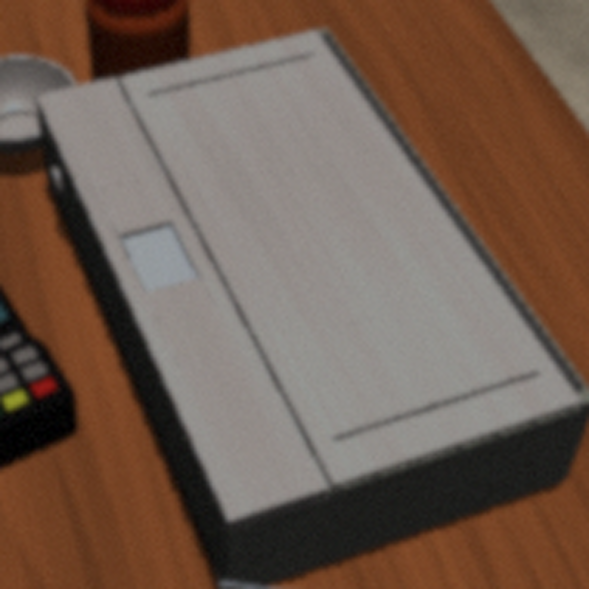

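Top crop: plate corners at about (325,359), (427,359), (427,429), (325,430), and near ledge corners at (32,450) and (749,452). Side crop: plate corners at about (120,236), (170,223), (198,276), (148,290).

```bash
cat > h.py <<'E'
import cv2,pickle,numpy as np
def ray(c,uv,z):
    f=210/np.tan(np.radians(c['vfov']/2));R=cv2.Rodrigues(np.array(c['rvec']))[0];t=np.array(c['tvec'])
    uv=np.atleast_2d(uv).astype(float);d=np.c_[(uv[:,0]-c['cx'])/f,(uv[:,1]-c['cy'])/f,np.ones(len(uv))]@R
    o=-R.T@t;return o+d*((z-o[2])/d[:,2:])
E
python3 - <<'E'
from h import *
np.set_printoptions(precision=4,suppress=True)
t=pickle.load(open('top.pkl','rb'));s=pickle.load(open('side.pkl','rb'))
T=lambda p:(np.array(p)+.5)/4.6-.5+[180,135]
S=lambda p:(np.array(p)+.5)/3.1-.5+[210,120]
for n,c,F,pl,lg in(('top',t,T,[(325,359),(427,359),(427,429),(325,430)],[(32,450),(749,452),(746,336),(37,333),(50,36),(740,38)]),
 ('side',s,S,[(120,236),(170,223),(198,276),(148,290)],[(40,98),(228,520),(332,488),(120,78),(328,30),(586,392)])):
    P=ray(c,F(pl),.1);L=ray(c,F(lg),.1)
    print(n,'plate',P[:,:2].tolist(),P.mean(0));print('ledge',L[:,:2])
    v=L[1]-L[0];print('len',np.linalg.norm(v),'yaw',np.degrees(np.arctan2(-v[0+0],-v[1])) , np.degrees(np.arctan2(v[0],-v[1])))
    v/=np.linalg.norm(v);print('y of plate from left',(P.mean(0)-L[0])@v)
print(ray(t,[(219,270),(285,262),(283,285),(221,292)],.04)[:,:2])
E
```

```text
top plate [[0.5508284141622131, 0.10978614305144882], [0.5554722547354437, 0.05299220003136113], [0.5158579739449408, 0.049745549311137664], [0.5106925250582122, 0.10611143956639912]] [0.5332 0.0797 0.1   ]
ledge [[ 0.4863  0.2667]
 [ 0.5175 -0.1292]
 [ 0.5832 -0.1241]
 [ 0.5525  0.2718]
 [ 0.7275  0.285 ]
 [ 0.759  -0.1115]]
len 0.3971013858975204 yaw -4.500315925168422 4.500315925168422
y of plate from left 0.190127025252168
side plate [[0.5133142415457262, 0.1081581874037657], [0.5495256396250566, 0.11036322528446108], [0.5541428055963498, 0.05730532189508786], [0.5189977141713336, 0.054808007533138414]] [0.534  0.0827 0.1   ]
ledge [[ 0.4904  0.2673]
 [ 0.5177 -0.1273]
 [ 0.5819 -0.1242]
 [ 0.5546  0.273 ]
 [ 0.7299  0.2838]
 [ 0.7561 -0.1038]]
len 0.39562491586541526 yaw -3.9546469948664713 3.9546469948664713
y of plate from left 0.18724858513068232
[[0.4038 0.1811]
 [0.4387 0.0103]
 [0.3785 0.0109]
 [0.3475 0.1699]]
```

```bash
cat >> h.py <<'E'
from scipy.spatial.transform import Rotation as Ro
def plan(target,yaw=4.3):
    from workcell import status
    o=status.get_obs();R=Ro.from_euler('xyz',o['tcp_rot'],degrees=True).as_matrix()
    y=np.array([-np.sin(np.radians(yaw)),np.cos(np.radians(yaw)),0]);v=R.T@y
    print('t',o['time'],'pos',o['ee_pos'],'f',o['wrist_force'],'open',o['opening'],'q6',o['q'][5])
    print('axes\n',R.round(4));print('shift mm',(R.T@(np.array(target)-o['ee_pos'])*1000).round(1),'turn',np.degrees(np.arctan2(v[2],v[1])))
E
python3 -c "
from h import *
plan([.5336,.081,.15])"
```

```text
t 0.1 pos [ 0.12630378 -0.535081    0.23063461] f [-0.53594557 -0.96317145  0.10185317] open 0.08547767780251767 q6 89.99989842372051
axes
 [[-3.000e-04  2.297e-01 -9.733e-01]
 [ 1.200e-03 -9.733e-01 -2.297e-01]
 [-1.000e+00 -1.200e-03  0.000e+00]]
shift mm [  81.3 -505.9 -537.9] turn -171.0180310024736
```

```bash
python3 -m jog '0 -25 -25 0; 0 -55 -60 0; 0 -90 -95 0; 0 -125 -130 0; 0 -160 -170 0; 0 -195 -205 0; 0 -225 -240 0; 0 -245 -260 0' 0 30; python3 -c "
from h import *
plan([.5336,.081,.15])"
```

```text
time: 1.1
ee_pos: [0.3239, -0.2354, 0.2311]
tcp_rot: [-92.4, 90.0, 101.0]
wrist_force: [-0.1, -1.1, 0.6]
opening: -0.0004
t 1.1 pos [ 0.3238574  -0.235432    0.23111957] f [-0.14057789 -1.1102884   0.63439273] open -0.0003625872577559162 q6 130.61213099191255
axes
 [[-0.000e+00  2.312e-01 -9.729e-01]
 [ 2.000e-04 -9.729e-01 -2.312e-01]
 [-1.000e+00 -2.000e-04 -0.000e+00]]
shift mm [  81.2 -259.4 -277.2] turn -170.93345141513817
```

```bash
python3 -m jog '0 -15 -15 -10; 0 -40 -40 -20; 0 -65 -70 -30; 0 -95 -100 -40; 0 -130 -140 -50; 0 -165 -180 -60; 0 -200 -215 -70; 0 -225 -240 -80'; python3 -c "
from h import *
plan([.5336,.081,.15])"
```

```text
time: 2.1
ee_pos: [0.5056, 0.0389, 0.2307]
tcp_rot: [-96.0, 89.9, 177.7]
wrist_force: [0.9, -0.4, 0.9]
opening: -0.0001
t 2.1 pos [0.50562977 0.03894111 0.23067368] f [ 0.92863367 -0.38692057  0.86555592] open -8.677408909520237e-05 q6 90.71655900713307
axes
 [[-9.000e-04  9.979e-01  6.430e-02]
 [ 0.000e+00  6.430e-02 -9.979e-01]
 [-1.000e+00 -9.000e-04 -1.000e-04]]
shift mm [ 80.6  30.7 -40.2] turn -90.61605136352262
```

```bash
python3 -m jog '0 5 -5 -10; 0 15 -20 -20; 5 25 -35 -30; 15 31 -40 -40; 30 31 -40 -50; 45 31 -40 -60; 60 31 -40 -70; 70 31 -40 -80'; python3 -m jog '0 0 0 -5; 0 0 0 -10.5; 0 0 0 -10.5; 0 0 0 -10.5; 0 0 0 -10.5; 0 0 0 -10.5; 0 0 0 -10.5; 0 0 0 -10.5'; python3 - <<'E'
from h import *
from workcell import camera
plan([.5336,.081,.1])
im=[]
c=camera('side');a=cv2.resize(c['color'][150:260,200:320],None,fx=4.5,fy=4.5,interpolation=2)
cv2.imwrite('pics/s1.png',a[...,::-1])
E
```

```text
time: 3.1
ee_pos: [0.5333, 0.0787, 0.1601]
tcp_rot: [-166.7, 89.9, -173.1]
wrist_force: [0.1, 0.3, 0.3]
opening: 0.0003
time: 4.1
ee_pos: [0.5337, 0.0787, 0.1613]
tcp_rot: [-155.6, 90.0, -151.8]
wrist_force: [-0.7, 0.2, 0.3]
opening: -0.0001
t 4.1 pos [0.53366026 0.07873031 0.16128079] f [-0.65107714  0.19362235  0.3403078 ] open -0.00014293119266792394 q6 4.616151943597318
axes
 [[-0.     -0.0659  0.9978]
 [-0.      0.9978  0.0659]
 [-1.     -0.     -0.    ]]
shift mm [61.3  2.3  0.1] turn -0.5237871400828997
```

View pics/s1.png

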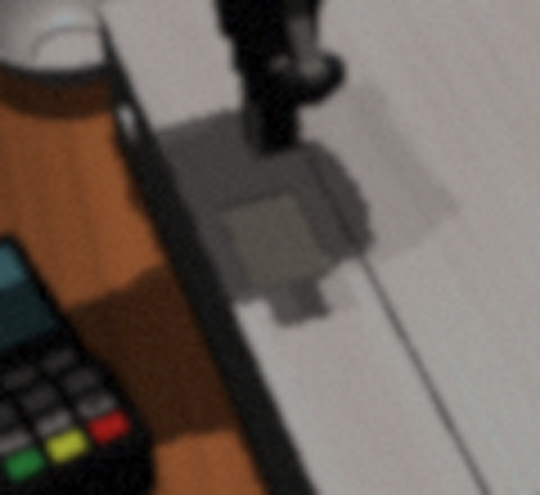

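The shut fingers (about (270,145) in the crop) hang over the plate (about (275,235)), with the 60 mm height gap between them. I'll descend to just above the plate and then feel down in small steps.

```bash
python3 -m jog '5 2 0 0; 15 2 0 0; 27 2 0 0; 39 2 0 0; 48 2 0 0; 53 2 0 0; 55 2 0 0; 56 2 0 0'; python3 -m jog '1 0 0 0; 2 0 0 0; 3 0 0 0; 4 0 0 0; 5 0 0 0; 6 0 0 0; 7 0 0 0; 7 0 0 0'
```

```text
time: 5.15
ee_pos: [0.5337, 0.0807, 0.1055]
tcp_rot: [-3.8, 90.0, 0.0]
wrist_force: [-0.6, 0.4, 0.3]
opening: -0.0
time: 6.15
ee_pos: [0.5335, 0.0807, 0.0984]
tcp_rot: [-3.2, 90.0, 0.6]
wrist_force: [-0.4, 0.1, 0.4]
opening: -0.0001
```

```bash
python3 -m jog '.5 0 0 0; 1 0 0 0; 1.5 0 0 0; 2 0 0 0; 2.5 0 0 0; 2.5 0 0 0; 2.5 0 0 0; 2.5 0 0 0'
```

```text
time: 7.15
ee_pos: [0.5335, 0.0807, 0.0958]
tcp_rot: [38.6, 90.0, 42.3]
wrist_force: [-1.1, -0.2, 2.2]
opening: 0.0001
```

Soft 2 N contact, 2.7 mm below plate height, so this is the sprung plate. Press through and retract straight up, drawn back toward the robot, in one call.

```bash
python3 -m jog '1 0 0 0; 2 0 0 0; 3 0 0 0; 3 0 0 0; -10 0 0 0; -50 0 -10 0; -85 0 -40 0; -110 0 -80 0'; python3 -m jog '0 0 0 0; 0 0 0 0; 0 0 0 0; 0 0 0 0; 0 0 0 0; 0 0 0 0; 0 0 0 0; 0 0 0 0';  python3 - <<'E'
from workcell import camera
import cv2
cv2.imwrite('pics/s2.png',camera('side')['color'][...,::-1])
E
```

```text
time: 8.15
ee_pos: [0.4533, 0.0754, 0.2075]
tcp_rot: [7.0, 89.9, 10.8]
wrist_force: [0.3, 0.3, 0.6]
opening: -0.0001
time: 9.15
ee_pos: [0.4537, 0.0754, 0.2058]
tcp_rot: [9.0, 90.0, 12.8]
wrist_force: [-0.4, 0.5, -0.4]
opening: -0.0
```

View pics/s2.png

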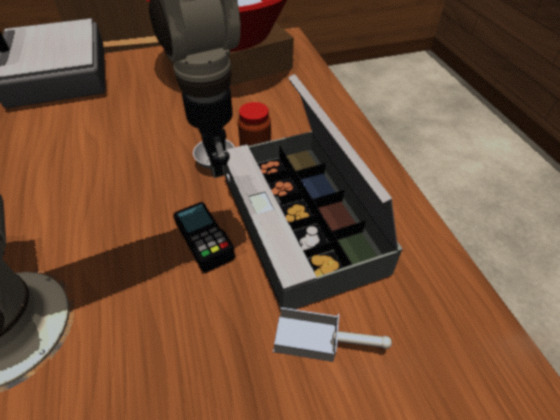

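The lid is up (its edge runs from (295,85) to (390,205)) and the coins show. The reader, jar, bowl and scoop are in their old places. I'll wait a little longer, confirm nothing is moving, and hand in.

```bash
python3 -m jog '-5 0 0 0; -15 0 0 0; -25 0 0 0; -30 0 0 0; -30 0 0 0; -30 0 0 0; -30 0 0 0; -30 0 0 0'; python3 -m jog '0 0 0 0; 0 0 0 0; 0 0 0 0; 0 0 0 0; 0 0 0 0; 0 0 0 0; 0 0 0 0; 0 0 0 0'; python3 - <<'E'
from workcell import camera,bot,status
import cv2,numpy as np
a=cv2.imread('pics/s2.png')[...,::-1];b=camera('side')['color']
d=cv2.GaussianBlur(cv2.absdiff(a.copy(),b),(5,5),0).max(2)
print('lid',d[80:250,290:395].max(),'whole',d.max())
s=cv2.imread('pics/side0.png')[...,::-1].copy()
d=cv2.GaussianBlur(cv2.absdiff(s,b),(5,5),0).max(2)
for n,(x0,x1,y0,y1) in dict(reader=(170,236,200,272),scoop=(270,395,305,362),jar=(238,272,100,125)).items():print(n,d[y0:y1,x0:x1].mean())
print(status.get_obs()['wrist_force'],status.get_obs()['time'])
if np.mean(cv2.absdiff(a[80:250,290:395].copy(),b[80:250,290:395].copy()))<4: bot.job_done();print('done')
E
```

```text
time: 10.2
ee_pos: [0.4536, 0.0754, 0.2356]
tcp_rot: [-178.7, 90.0, -174.9]
wrist_force: [-0.2, -0.4, -0.0]
opening: 0.0001
time: 11.2
ee_pos: [0.4537, 0.0754, 0.2358]
tcp_rot: [32.0, 90.0, 35.7]
wrist_force: [-0.9, -0.6, 0.1]
opening: -0.0001
lid 6 whole 150
reader 27.32786195286195
scoop 31.08982456140351
jar 30.44470588235294
[ 0.04444484  0.20821246 -0.37409613] 11.25
the job is handed in; nothing more can be done
done
```

The comparison with the starting picture gave larger differences than I expected, so I'll check the saved pictures for actual shifts.

```bash
python3 - <<'E'
import cv2
a=cv2.imread('pics/side0.png',0);b=cv2.imread('pics/s2.png',0)
print(a.mean(),b.mean())
for n,(x0,x1,y0,y1) in dict(reader=(172,236,200,272),scoop=(272,393,308,360),jar=(238,272,102,130),bowl=(192,206,140,172),counter=(400,480,330,410)).items():
    r=cv2.matchTemplate(b[y0-12:y1+12,x0-12:x1+12],a[y0:y1,x0:x1],cv2.TM_CCOEFF_NORMED);_,m,_,l=cv2.minMaxLoc(r)
    print(n,'shift px',l[0]-12,l[1]-12,'score',round(m,3),'brightness',a[y0:y1,x0:x1].mean(),b[y0:y1,x0:x1].mean())
E
```

```text
73.87471513605442 90.13016581632652
reader shift px 0 0 score 0.73 brightness 52.783420138888886 45.598307291666664
scoop shift px 0 0 score 0.999 brightness 94.77034329307057 121.72425301970756
jar shift px 0 0 score 0.993 brightness 48.273109243697476 63.3172268907563
bowl shift px -1 0 score 0.836 brightness 75.65401785714286 92.26339285714286
counter shift px 0 0 score 0.823 brightness 73.37859375 95.9078125
```

The till is open and the job was handed in at 11.25 s of the 48 s allowed; the handing-in gave no verdict. I found the release plate in both camera views at about (0.534, 0.081) m, and the two agreed to about 3 mm. I felt down onto it with shut fingers until I met a soft 2.2 N, pressed 3 mm further, and drew straight up and back.

**Final checks:**
- **Lid:** the side picture shows it standing open with the coins in view. It had not moved between two pictures about 2 s apart. I judged the angle by eye and did not measure it.
- **Robot:** it ended clear of everything, with the wrist force near zero.
- **Plate:** I had no direct reading of it coming back up, but nothing was touching it at the end.
- **Loose objects:** the first comparison with the starting picture disagreed, with differences of 27–31 grey levels. I checked this only after handing in. The picture had mostly become brighter. Matching showed 0 px shift for the card reader, jar and scoop, and 1 px for the bowl. The match was weaker for the reader (0.73) and the bowl (0.84), probably because the arm's shadow fell on the reader and the arm partly hid the bowl.

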